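# Twist the stuck reamer off the citrus juicer and set it in the drying tray

### The arm

A 6-joint arm with a two-finger parallel gripper is mounted at the origin on the work surface. World frame = base frame: x ahead of the robot, y to its left, z up, the work surface at z = 0. Lengths are in m, angles in rad, forces in N, time in s.
With the tool pointing down it reaches from about 0.25 to 0.775 m from the base axis. Payload 4 kg.
Tool frame: the origin (TCP) lies at the very end of the fingers, on their centre line; the grasp point (between the pads) lies 19 mm behind it; z points along the fingers, y is the direction in which the jaws open and shut (so a half turn about z gives the same grasp; the last joint's range is limited). The gripper opens to 94 mm and grips with 3 to 60 N. Pads are 16 mm wide; open, the fingers measure 119 mm over their backs; the gripper's body (75 mm by 177 mm) begins 78 mm behind the grasp point.
Start: joints at [1.221, 0.087, 1.371, -0, 1.684, -0.103], TCP at [0.134, 0.533, 0.206] pointing down, gripper open.
Joint ranges: [-3.1, 3.1], [-0.76, 2.03], [0.27, 2.55], [-1.08, 4.22], [0.17, 2.65], [-2.57, 2.57]. Speed limits (rad/s): [2.79, 2.79, 3.14, 3.14, 3.14, 3.14].

### API

Orientations are given as [roll, pitch, yaw] about the fixed x, y, z axes, in that order (R = Rz(yaw) Ry(pitch) Rx(roll)).
In Python, from bench import robot, cams, models gives the robot as it stands.
- The arm moves only by the tool step_arm, never from a script. Its argument "series" is a list of rows, each a list of 5 numbers: the gripper command: -1 is shut, 1 is fully open, values between are in proportion, then the shift along the tool's x, y, z in mm, then the turn about the tool's z in degrees. A call has 1 to 20 rows; each row is the pose to reach, as a shift and turn from the pose commanded when the call began, along the tool's axes at that moment; what a row does not reach only later rows make up. A row lasts 1/8 s, in which the tool goes at most 62.5 mm and 10.7 degrees, less where a joint would pass 70% of its speed; a pose out of reach is approached as far as the arm can. A call with a gripper value outside its range is refused whole. The fingers move at their own pace and stop on an object; the grip force is fixed at half the most. Time passes only in rows, so rows that repeat a pose let the fingers close. It gives the time, the measured TCP pose, the force and the opening at its end, in the units of the state.
- robot.get_obs(): the state, without advancing time (a new reading comes with each control period).
- cams.snapshot(name): name is "side" or "top" or "wrist"; returns a dict with "pixels" (400x640x3 uint8, red, green, blue), "fov_y" (degrees; the focal length in pixels is half the picture's height over the tangent of half this angle, whatever the lens; pixels are square), "cx", "cy" (the principal point, pixels), "R" (3x3) and "t" (3): a world point X has camera coordinates R X + t. Camera axes: x right, y down, z forward; pixel columns grow to the right and rows downward; lengths in m; the calibration is good to about 2 mm. A picture is of the moment at which its call begins. There is no depth.
- robot.close_job(): hands the job in, once; it reports no verdict.
Trained networks look in a picture, given as the dict that the camera call returned (one of the last four; its "shot" number tells which), for a name from the list of things; names that differ only in an ending like _2 or _b are one class to them, and where a whole thing is asked for, a point or a joint stands for the part that bears it (a point fixed in the world has none). Each returns a list of dicts, best first, with "p" (0 to 1); they miss things now and then, are a little off and sometimes report something else, mostly with a low value. They report only what shows in the picture. A call takes as long as a camera call. They do not tell look-alikes from the thing itself.
- models.find_in(picture, label): "position" ([x, y, z] in m, in world coordinates, good to about 4 mm: the middle of the surface that is visible of it).
- models.pinpoint(picture, label): "position" ([x, y, z] in m, in world coordinates, good to about 4 mm: a listed point, or the origin of a listed thing).
The state is a dict: "time": time; "joint_positions": joint angles; "qvel": joint speeds; "joint_torque": joint torques, N m; "tool_pos": TCP position; "ee_rot": TCP orientation; "wrist_force": force on the tool from outside, world axes, zero at the start; "wrist_torque": the same for the moment, N m; "width": finger opening in m.
Only numpy, scipy, OpenCV 4.12 (cv2) and the standard library are available. Lean on these libraries where they do the work, as an engineer would, in place of code of your own. Each camera call takes 0.05 s, during which the arm holds its last target. There are 200 camera calls.

### The job

Take the orange reamer cone off the citrus juicer for drying and set it gently, upright, right down into the empty green nest of the drying tray, then let go. The cone sits tight on its spindle: twist it back and forth while pulling up, because a straight pull lifts the whole juicer, which must stay standing on its base plate. Leave the cup and the egg cup in the other nests alone.

Things in the scene. Friction and masses are not known exactly. Their poses are not given: they have to be found in the camera images.
- reamer_mid (a point): Centre (half-way up its axis) of the orange reamer, 88 mm tall, 0.2 kg, z up. Above its underside: eight-sided skirt 60 mm across, 0-8 mm; round hub 42 mm across, to 34 mm; eight-sided upright grip 42 mm across flats, 34-62 mm; ribbed dome. Flats (17 mm wide) face the point's x, y and half-way between: grasp at any 45 degrees, 4 mm above this point. Blind hole below, 23 mm wide.
- spindle (a point): Foot of the juicer's upright spindle (21 mm thick, 30 mm tall, does not turn), 120 mm above the counter; the reamer's underside rests here. Sprung pads grip it by friction, 20 to 35 N, for the first 18 mm of lift; while it turns, friction opposes the turning and little of the pull: 1 rad per 3 mm of lift works, either way, at about 0.4 N m. Clear after 30 mm.
- juicer (a joint): How far (m) the juicer's motor unit is lifted off its base plate: 0 standing, at most 0.05. It weighs 1.1 kg, can only move straight up and falls back. Black and steel, 132 mm wide.
- nest_a_in (a point): Centre of the floor of the empty green nest, a fixed round dimpled pocket, z up: floor 20 mm above the counter, 73 mm wide; the sides flare to 86 mm at the rim, 12 mm above the floor. The reamer stands on this floor, a soft cushion: it gives 1.3 mm under the reamer's weight, 5 mm at most (about 8 N), then it is hard.
- tray: Fixed white drying tray, 325 x 115 mm, 8 to 12 mm high, origin under its centre, x along its length. Three green nests in a row, 105 mm apart along its x: at its centre and to either side. Two are occupied, so fingers are best opened across the tray (along its y).
- cup: White ceramic cup, 70 mm wide, 68 mm tall, standing in another nest; origin at its underside, z up.
- egg_cup: Blue ceramic egg cup, 52 mm wide, 62 mm tall, standing in the third nest; origin at its underside, z up.
- dock: The juicer's square steel base plate, 170 mm wide, 12 mm thick, fixed to the counter; origin under its centre, below the spindle. The steel bowl round the spindle is 154 mm wide, its rim 132 mm above the counter, level with the lower part of the reamer.
Mind the look-alikes: they are no part of the job. There is more than one size of the part that bears reamer_mid; the job needs the smallest.

How it is judged:
On the way:
1. the reamer has been pulled clear of the spindle (z of reamer_mid in the frame of spindle above 0.078 m and value of joint juicer below 0.008 m), for 0.1 s.
At the end, for the whole second after the job is handed in: The reamer stands upright (within 0.1 rad) and at rest on the floor of the empty green nest, its axis within 12 mm of the nest's centre and its height within 4 mm of fully down; the juicer stands on its base plate (lifted less than 3 mm) (horizontal distance between reamer_mid and nest_a_in below 0.012 m and z of reamer_mid in the frame of nest_a_in below 0.048 m and angle between reamer_mid's own z axis and vertical below 0.1 rad and linear speed of reamer below 0.02 m/s and value of joint juicer below 0.003 m); the robot touches nothing.
It fails at once if the juicer is lifted more than 10 mm off its base plate (value of joint juicer above 0.01 m).
It fails at once if the reamer is pressed or knocked hard onto the nest (over 25 N) (contact force between reamer and nest_a above 25 N).
It fails at once if the reamer is dropped into the nest (let go more than 12 mm above its floor) (horizontal distance between reamer_mid and nest_a_in below 0.05 m and z of reamer_mid in the frame of nest_a_in above 0.056 m and contact force between the fingers and reamer below 0.5 N).
It fails at once if the cup or the egg cup is moved more than 20 mm or tipped (distance of any of cup, egg_cup from where it was at the start of the episode above 0.02 m or angle between any of cup, egg_cup's own z axis and vertical above 0.3 rad).
It also fails if it takes over 58 s, if anything falls off the work surface, if the arm or the gripper's body presses on something with over 40 N, if the wrist force passes 120 N, or if a joint passes its speed limit or range.

## Working session

There is one attempt and no reset: what is moved stays moved. The work goes in short steps, Python scripts to look and compute and a tool call to move; the robot and the scene stay as the last step left them, time stands still between calls to the robot, and variables do not carry over. Pictures are saved under pics/ and viewed, about 8 in all and at most 12, crops included, and the job is handed in when it is done.

Besides the shell and the picture viewer there is one more tool, called after "Call:" by a JSON object that holds its "method" and its "body", one argument or row to a line. step_arm: Moves the arm, as the interface text tells. Its arguments: {"type":"object","properties":{"series":{"type":"array","items":{"type":"array","items":{"type":"number"}}}},"required":["series"]}

```bash
mkdir -p pics; cat > h.py <<'E'
import numpy as np, cv2
from bench import robot, cams, models
def proj(s,X):
    c=s["R"]@np.array(X)+s["t"]; f=s["pixels"].shape[0]/2/np.tan(np.radians(s["fov_y"])/2)
    return np.round([s["cx"]+f*c[0]/c[2], s["cy"]+f*c[1]/c[2]],0)
def save(s,n): cv2.imwrite("pics/"+n,cv2.cvtColor(np.ascontiguousarray(s["pixels"]),cv2.COLOR_RGB2BGR))
E
python3 - <<'E'
from h import *
print(robot.get_obs())
ims=[]
for c in ["top","side"]:
    s=cams.snapshot(c); save(s,c+"0.png")
    print(c,s["fov_y"],-np.array(s["R"]).T@s["t"])
    for l in ["reamer_mid","spindle","nest_a_in","tray","cup","egg_cup","dock"]:
        for d in models.pinpoint(s,l): print(l,np.round(d["position"],3),round(d["p"],2),proj(s,d["position"]))
E
```

```text
{'time': 0.0, 'joint_positions': array([ 1.22087330e+00,  8.79062895e-02,  1.37224014e+00,  9.03086461e-06,
        1.68359116e+00, -1.03087064e-01]), 'qvel': array([-0.00046977, -0.00111213,  0.00093247, -0.00093723, -0.00087844,
        0.00036407]), 'joint_torque': array([ 5.78907002e-04, -3.40169334e+01, -3.02436447e+01,  7.19671114e-02,
        3.25993169e-02, -1.49271286e-04]), 'tool_pos': array([0.13419156, 0.53281502, 0.20433796]), 'ee_rot': array([-3.13946003e+00, -2.29651250e-04,  2.89475745e+00]), 'wrist_force': array([-0.54868041,  0.13411132, -0.71418369]), 'wrist_torque': array([ 0.05062182,  0.00997822, -0.06186828]), 'width': 0.09446572373073518}
top 53.44316755410788 [0.40277398 0.08180043 1.06903157]
reamer_mid [0.567 0.362 0.062] 0.9 [197. 170.]
reamer_mid [0.35  0.111 0.059] 0.57 [293. 259.]
reamer_mid [0.547 0.177 0.162] 0.56 [266. 174.]
spindle [0.541 0.176 0.122] 0.94 [268. 179.]
nest_a_in [ 0.442 -0.15   0.022] 0.59 [393. 226.]
tray [ 0.545 -0.157  0.002] 0.93 [395. 188.]
cup [ 0.65  -0.164  0.018] 0.62 [399. 149.]
egg_cup [ 0.543 -0.154  0.018] 0.66 [395. 188.]
dock [0.546 0.175 0.001] 0.92 [273. 184.]
side 49.15696359455386 [ 0.09128597 -0.44481276  0.82553557]
reamer_mid [0.567 0.364 0.059] 0.96 [252. 146.]
reamer_mid [0.351 0.112 0.058] 0.9 [239. 244.]
reamer_mid [0.542 0.172 0.163] 0.7 [287. 156.]
spindle [0.544 0.178 0.121] 0.89 [287. 168.]
nest_a_in [ 0.442 -0.149  0.02 ] 0.82 [350. 307.]
tray [ 0.546 -0.158 -0.   ] 0.91 [387. 286.]
cup [ 0.651 -0.163  0.018] 0.92 [421. 257.]
egg_cup [ 0.552 -0.154  0.016] 0.91 [389. 279.]
dock [ 0.543  0.168 -0.002] 0.84 [291. 206.]
dock [ 0.439 -0.153  0.016] 0.2 [351. 310.]
```

View pics/top0.png

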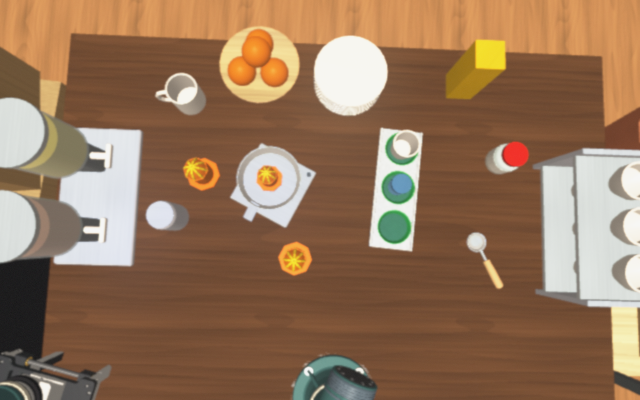

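View pics/side0.png

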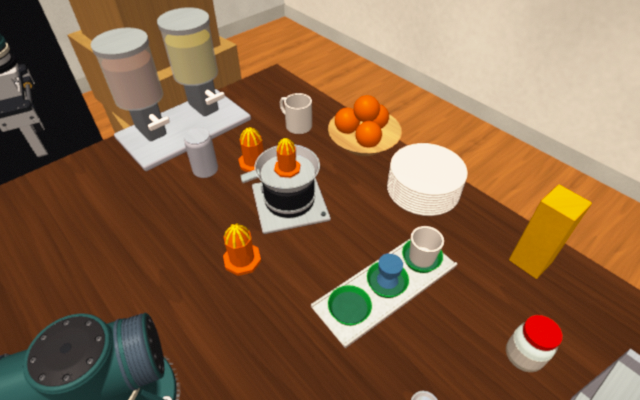

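Candidates for the reamer (top image pixels): (200,172) and (294,258), which stand on the counter, and (268,178), which sits in the juicer bowl. The one in the bowl fits: it is on the spindle at z≈0.163 and looks smallest. I'll move above it and confirm with a close crop.

Call:
{"method": "step_arm", "body": {
  "series": [
    [1,0,0,-60,0],
    [1,0,0,-125,0],
    [1,-484,-246,-125,58],
    [1,-484,-246,-125,58],
    [1,-484,-246,-125,58],
    [1,-484,-246,-125,58],
    [1,-484,-246,-125,58],
    [1,-484,-246,-125,58],
    [1,-484,-246,-125,58],
    [1,-484,-246,-125,58],
    [1,-484,-246,-125,58],
    [1,-484,-246,-125,58],
    [1,-484,-246,-125,58],
    [1,-484,-246,-125,58],
    [1,-484,-246,-125,58],
    [1,-484,-246,-125,58]
  ]
}}

```text
time: 2.8
tool_pos: [0.5431, 0.1772, 0.3308]
ee_rot: [3.141, -0.0, 1.884]
wrist_force: [-1.0, -0.1, -0.1]
width: 0.094
```

```bash
python3 - <<'E'
from h import *
o=robot.get_obs(); print(o["tool_pos"],o["ee_rot"],o["joint_positions"][5],o["time"])
s=cams.snapshot("wrist"); save(s,"w1.png")
print(s["R"],-np.array(s["R"]).T@s["t"])
for l in ["reamer_mid","spindle"]:
    for d in models.pinpoint(s,l): print(l,np.round(d["position"],3),round(d["p"],2),proj(s,d["position"]))
E
```

```text
[0.54312585 0.17723786 0.33083726] [ 3.14094876e+00 -5.93449531e-05  1.88374472e+00] -0.09677584066306977 2.8
[[ 9.51778538e-01  3.06785316e-01  6.19822380e-04]
 [ 2.94688600e-01 -9.14807408e-01  2.76199268e-01]
 [ 8.53008977e-02 -2.62697881e-01 -9.61100193e-01]] [0.51812664 0.25409634 0.511497  ]
reamer_mid [0.546 0.175 0.16 ] 0.91 [324. 181.]
reamer_mid [0.568 0.362 0.057] 0.72 [387.  26.]
reamer_mid [0.348 0.108 0.06 ] 0.57 [169. 166.]
```

View pics/w1.png

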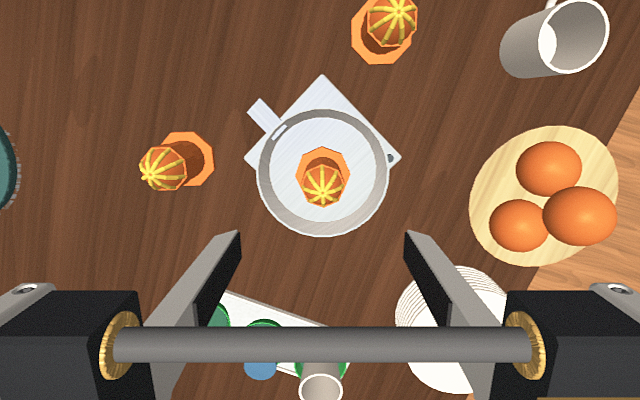

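```bash
python3 - <<'E'
from h import *
s=cams.snapshot("wrist"); f=200/np.tan(np.radians(s["fov_y"])/2)
K=np.array([[f,0,s["cx"]],[0,f,s["cy"]],[0,0,1]])
out=[]
for z in (.128,.182):
    x0,y0,k=.543,.176,5000; n=390   # col=(x-x0)*k+n/2,row=-(y-y0)*k+n/2
    A=np.array([[1/k,0,x0-n/2/k],[0,-1/k,y0+n/2/k],[0,0,z],[0,0,1]])
    H=K@np.c_[s["R"],s["t"]]@A
    im=cv2.warpPerspective(s["pixels"],np.linalg.inv(H),(n,n),flags=cv2.INTER_CUBIC)
    out.append(im[:,:,::-1].copy())
    if z==.128:
        hsv=cv2.cvtColor(im,cv2.COLOR_RGB2HSV); m=((hsv[...,1]>140)&(hsv[...,2]>90)).astype(np.uint8)
        c=max(cv2.findContours(m,0,cv2.CHAIN_APPROX_NONE)[0],key=cv2.contourArea)[:,0]
        P=np.c_[(c[:,0]-n/2)/k*1e3,-(c[:,1]-n/2)/k*1e3]
        cv2.polylines(out[0],[c[:,None]],1,(255,0,0),1)
        # visible side: away from dome projection (dome displaced away from camera)
        cam=-np.array(s["R"]).T@s["t"]; u=cam[:2]-[x0,y0]; u/=np.linalg.norm(u)
        Q=P[P@u>2]
        from scipy.optimize import least_squares
        a=np.arange(8)*np.pi/4
        def res(p):
            d=Q-p[:2]; return np.max(d@np.stack([np.cos(a+p[2]),np.sin(a+p[2])]),1)-p[3]
        for t in np.radians([0,11,22,33]):
            r=least_squares(res,[0,0,t,30],loss="soft_l1"); print(r.cost,r.x[:2],np.degrees(r.x[2])%45,r.x[3],len(Q))
cv2.imwrite("pics/rect.png",np.hstack(out))
E
```

```text
4.854560449810657 [0.76615957 0.61815489] 42.47847528368249 28.67072448284433 421
4.854560449810672 [0.76615957 0.61815489] 42.47847528423109 28.670724488084442 421
4.854560449810672 [0.76615956 0.61815491] 42.47847529250642 28.670724469960867 421
4.854560449810659 [0.76615956 0.6181549 ] 42.478475287046024 28.670724477502016 421
```

View pics/rect.png

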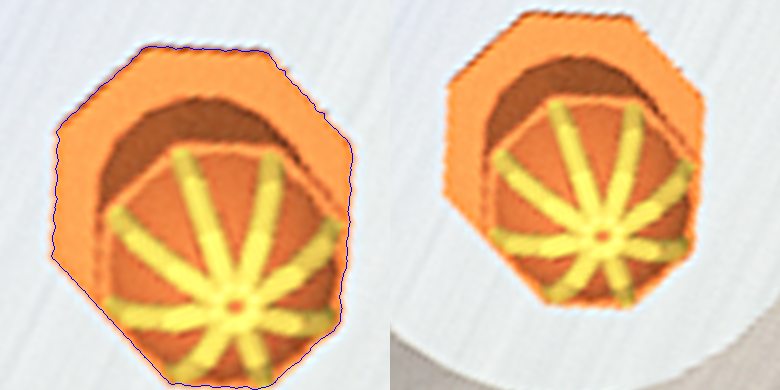

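The wrist image shows the bowl reamer at (324,181). The other two, at (165,162) and (388,25), are larger and stand on the counter, so this is the one. The rectified crop shows an octagon with grip flats 42 mm apart, centred at about (0.544, 0.1755), with flat normals at −2.5° mod 45.

Call:
{"method": "step_arm", "body": {
  "series": [
    [1,-2,0,0,10],
    [1,-2,0,0,20.4],
    [1,-2,0,60,20.4],
    [1,-2,0,110,20.4],
    [1,-2,0,145,20.4],
    [1,-2,0,165,20.4],
    [1,-2,0,176,20.4],
    [1,-2,0,182,20.4],
    [1,-2,0,182,20.4],
    [-1,-2,0,182,20.4],
    [-1,-2,0,182,20.4],
    [-1,-2,0,182,20.4],
    [-1,-2,0,182,20.4],
    [-1,-2,0,182,20.4],
    [-1,-2,0,182,20.4],
    [-1,-2,0,182,20.4]
  ]
}}

```text
time: 5.0
tool_pos: [0.5444, 0.1747, 0.1485]
ee_rot: [3.141, -0.0, 1.526]
wrist_force: [-0.2, -0.4, -0.5]
width: 0.0422
```

```bash
python3 - <<'E'
from h import *
o=robot.get_obs()
for k in o: print(k,np.round(o[k],4))
s=cams.snapshot("wrist"); save(s,"w2.png")
E
```

```text
time 5.0
joint_positions [0.2113 0.1527 1.4112 0.     1.5773 0.2557]
qvel [-0.0002  0.0005 -0.0003  0.0005  0.0003  0.0013]
joint_torque [ 1.43500e-01 -3.65215e+01 -2.96631e+01  1.29600e-01  2.18500e-01
 -1.50000e-03]
tool_pos [0.5444 0.1747 0.1485]
ee_rot [ 3.1412e+00 -1.0000e-04  1.5264e+00]
wrist_force [-0.2425 -0.3967 -0.5257]
wrist_torque [-0.036  -0.0707 -0.0069]
width 0.0422
```

View pics/w2.png

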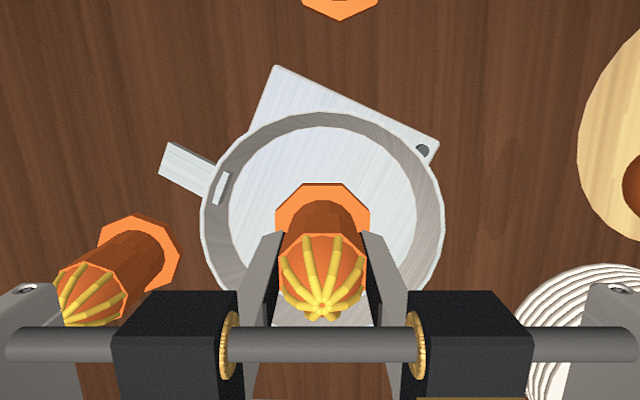

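Call:
{"method": "step_arm", "body": {
  "series": [
    [-1,0,0,0,10],
    [-1,0,0,-0.4,20],
    [-1,0,0,-0.8,30],
    [-1,0,0,-1.3,40],
    [-1,0,0,-1.8,50],
    [-1,0,0,-2.3,60],
    [-1,0,0,-2.8,70],
    [-1,0,0,-3.3,80],
    [-1,0,0,-3.8,90]
  ]
}}

```text
time: 6.18
tool_pos: [0.5437, 0.1749, 0.1505]
ee_rot: [-3.141, 0.002, -0.05]
wrist_force: [1.9, 0.4, -7.2]
width: 0.0417
```

```bash
python3 - <<'E'
from h import *
o=robot.get_obs()
for k in ["joint_positions","tool_pos","ee_rot","wrist_force","wrist_torque","width"]: print(k,np.round(o[k],4))
s=cams.snapshot("wrist"); save(s,"w3.png")
s=cams.snapshot("side"); save(s,"s3.png")
E
```

```text
joint_positions [2.1150e-01 1.5240e-01 1.4075e+00 8.0000e-04 1.5839e+00 1.8319e+00]
tool_pos [0.5437 0.1749 0.1505]
ee_rot [-3.1414e+00  2.3000e-03 -4.9600e-02]
wrist_force [ 1.9271  0.3516 -7.2304]
wrist_torque [ 0.0806 -0.0331  0.1291]
width 0.0417
```

View pics/w3.png

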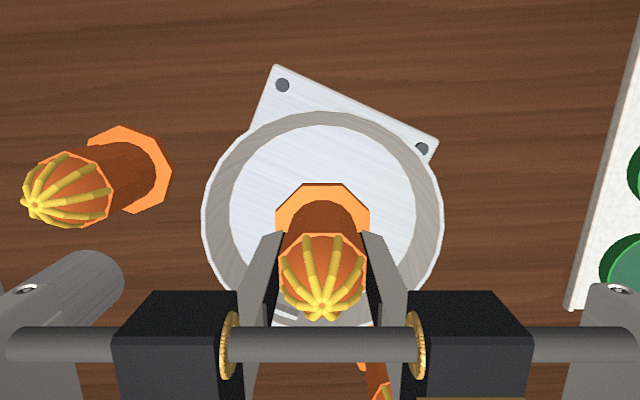

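The reamer turns with the gripper and the pull is about 7 N, below the juicer's weight. Now the long back stroke.

Call:
{"method": "step_arm", "body": {
  "series": [
    [-1,0,0,0,-10],
    [-1,0,0,0,-20],
    [-1,0,0,-0.5,-30],
    [-1,0,0,-1,-40],
    [-1,0,0,-1.5,-50],
    [-1,0,0,-2,-60],
    [-1,0,0,-2.5,-70],
    [-1,0,0,-3,-80],
    [-1,0,0,-3.5,-90],
    [-1,0,0,-4,-100],
    [-1,0,0,-4.5,-110],
    [-1,0,0,-5,-120],
    [-1,0,0,-5.5,-130],
    [-1,0,0,-6,-140],
    [-1,0,0,-6.5,-150],
    [-1,0,0,-7,-160],
    [-1,0,0,-7.5,-170],
    [-1,0,0,-8,-180],
    [-1,0,0,-8,-190],
    [-1,0,0,-8,-200]
  ]
}}

```text
time: 8.78
tool_pos: [0.5443, 0.1747, 0.1609]
ee_rot: [3.142, 0.001, -2.828]
wrist_force: [-0.2, 0.3, 0.2]
width: 0.0418
```

```bash
python3 - <<'E'
from h import *
o=robot.get_obs()
for k in ["joint_positions","tool_pos","ee_rot","wrist_force","wrist_torque","width"]: print(k,np.round(o[k],4))
s=cams.snapshot("side"); save(s,"s4.png")
a=cv2.imread("pics/s3.png")[110:240,230:350]; b=cv2.imread("pics/s4.png")[110:240,230:350];c=cv2.imread("pics/side0.png")[110:240,230:350]
w=cv2.imread("pics/top0.png")
cv2.imwrite("pics/cmp.png",cv2.resize(np.hstack([c,a,b]),None,fx=2.2,fy=2.2,interpolation=2))
E
```

```text
joint_positions [ 2.1120e-01  1.4750e-01  1.3924e+00  1.0000e-04  1.6012e+00 -1.6727e+00]
tool_pos [0.5443 0.1747 0.1609]
ee_rot [ 3.1415e+00  5.0000e-04 -2.8285e+00]
wrist_force [-0.1967  0.2842  0.2008]
wrist_torque [ 0.1513 -0.3896 -0.2801]
width 0.0418
```

View pics/cmp.png

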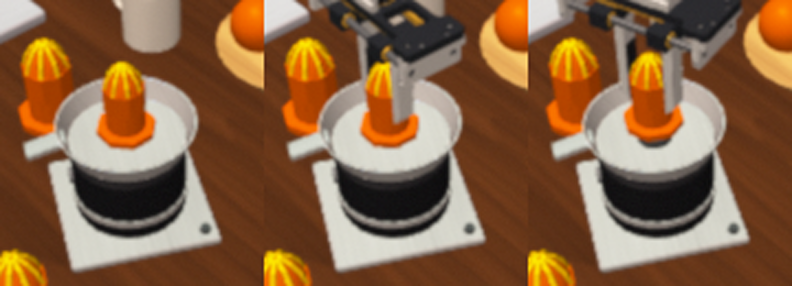

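The side comparison shows the reamer about 12 mm up with the spindle visible under it, and the juicer still standing. I'll continue with a forward stroke.

Call:
{"method": "step_arm", "body": {
  "series": [
    [-1,0,0,0,10],
    [-1,0,0,0,20],
    [-1,0,0,-0.5,30],
    [-1,0,0,-1,40],
    [-1,0,0,-1.5,50],
    [-1,0,0,-2,60],
    [-1,0,0,-2.5,70],
    [-1,0,0,-3,80],
    [-1,0,0,-3.5,90],
    [-1,0,0,-4,100],
    [-1,0,0,-4.5,110],
    [-1,0,0,-5,120],
    [-1,0,0,-5.5,130],
    [-1,0,0,-6,140],
    [-1,0,0,-6.5,150],
    [-1,0,0,-7,160],
    [-1,0,0,-7.5,170],
    [-1,0,0,-8,180],
    [-1,0,0,-8.5,190],
    [-1,0,0,-9,200]
  ]
}}

```text
time: 11.32
tool_pos: [0.5441, 0.1748, 0.1698]
ee_rot: [-3.141, -0.0, -0.05]
wrist_force: [0.0, 0.6, -0.3]
width: 0.0418
```

```bash
python3 - <<'E'
from h import *
o=robot.get_obs()
for k in ["joint_positions","tool_pos","ee_rot","wrist_force","wrist_torque","width"]: print(k,np.round(o[k],4))
E
```

```text
joint_positions [2.1140e-01 1.4420e-01 1.3784e+00 3.0000e-04 1.6186e+00 1.8319e+00]
tool_pos [0.5441 0.1748 0.1698]
ee_rot [-3.1412e+00 -2.0000e-04 -4.9700e-02]
wrist_force [ 0.0441  0.6347 -0.3461]
wrist_torque [ 0.0865  0.1383 -0.0071]
width 0.0418
```

Call:
{"method": "step_arm", "body": {
  "series": [
    [-1,0,0,-2,-5],
    [-1,0,0,-5,0],
    [-1,0,0,-9,0],
    [-1,0,0,-13,0],
    [-1,0,0,-20,0],
    [-1,0,0,-30,0],
    [-1,0,0,-40,0],
    [-1,0,0,-50,0],
    [-1,0,0,-60,0],
    [-1,0,0,-60,0],
    [-1,0,0,-60,0]
  ]
}}

```text
time: 12.7
tool_pos: [0.5441, 0.1746, 0.229]
ee_rot: [3.142, 0.001, -0.044]
wrist_force: [0.0, 0.3, -1.0]
width: 0.0415
```

```bash
python3 - <<'E'
from h import *
o=robot.get_obs()
for k in ["joint_positions","tool_pos","ee_rot","wrist_force","wrist_torque","width"]: print(k,np.round(o[k],4))
s=cams.snapshot("side"); save(s,"s5.png"); 
for d in models.pinpoint(s,"reamer_mid")+models.pinpoint(s,"nest_a_in"): print(np.round(d["position"],3),round(d["p"],2))
s=cams.snapshot("wrist"); save(s,"w5.png"); 
a=cv2.imread("pics/s5.png")[90:240,230:350]
cv2.imwrite("pics/c5.png",np.hstack([cv2.resize(a,None,fx=2.6,fy=2.6),cv2.resize(cv2.imread("pics/w5.png"),(480,390))]))
E
```

```text
joint_positions [2.1130e-01 1.3240e-01 1.2750e+00 1.0000e-04 1.7347e+00 1.8265e+00]
tool_pos [0.5441 0.1746 0.229 ]
ee_rot [ 3.1415e+00  5.0000e-04 -4.4300e-02]
wrist_force [ 0.0418  0.3313 -0.9858]
wrist_torque [ 0.0402  0.1491 -0.0215]
width 0.0415
[0.351 0.113 0.059] 0.83
[0.543 0.175 0.242] 0.61
[0.567 0.363 0.06 ] 0.56
[ 0.439 -0.149  0.017] 0.7
```

View pics/c5.png

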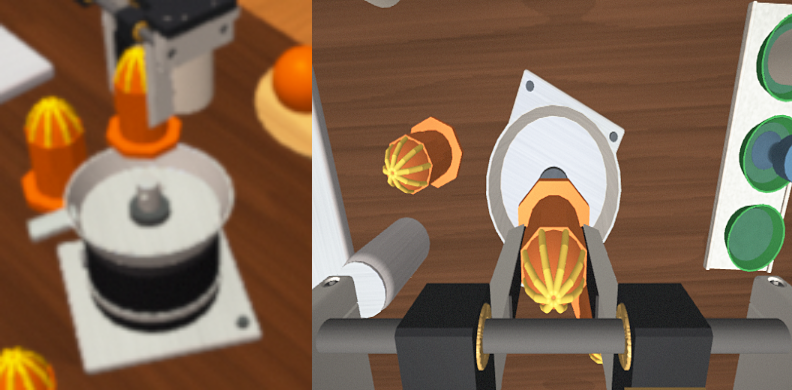

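The reamer is clear and held upright, and the spindle and bowl are still standing. Next I move above the nest at about (0.441, −0.150).

Call:
{"method": "step_arm", "body": {
  "series": [
    [-1,-9,33,0,0],
    [-1,-18,66,0,0],
    [-1,-30,112,0,0],
    [-1,-43,160,0,0],
    [-1,-56,208,0,0],
    [-1,-69,256,20,0],
    [-1,-79,295,40,0],
    [-1,-85,317,55,0],
    [-1,-89,329,60,0],
    [-1,-89,329,60,0],
    [-1,-89,329,60,0],
    [-1,-89,329,60,0]
  ]
}}

```text
time: 14.4
tool_pos: [0.4414, -0.1494, 0.17]
ee_rot: [3.141, -0.001, -0.043]
wrist_force: [-0.2, 0.1, -1.1]
width: 0.0418
```

```bash
python3 - <<'E'
from h import *
from scipy.optimize import least_squares
o=robot.get_obs()
for k in ["tool_pos","ee_rot","wrist_force","width"]: print(k,np.round(o[k],4))
out=[]
for c in ["wrist","side","top"]:
    s=cams.snapshot(c); f=200/np.tan(np.radians(s["fov_y"])/2)
    for l in ["nest_a_in","reamer_mid"]:
        for d in models.pinpoint(s,l): print(c,l,np.round(d["position"],3),round(d["p"],2))
    K=np.array([[f,0,s["cx"]],[0,f,s["cy"]],[0,0,1]])
    x0,y0,k,z=.441,-.150,2000,.032; n=260
    A=np.array([[1/k,0,x0-n/2/k],[0,-1/k,y0+n/2/k],[0,0,z],[0,0,1]])
    im=cv2.warpPerspective(s["pixels"],np.linalg.inv(K@np.c_[s["R"],s["t"]]@A),(n,n))[:,:,::-1].copy()
    cv2.circle(im,(n//2,n//2),86,(0,0,255),1); out.append(im)
cv2.imwrite("pics/n6.png",np.hstack(out))
E
```

```text
tool_pos [ 0.4414 -0.1494  0.17  ]
ee_rot [ 3.1414e+00 -1.5000e-03 -4.2900e-02]
wrist_force [-0.2053  0.0685 -1.0915]
width 0.0418
wrist nest_a_in [ 0.448 -0.143  0.014] 0.58
wrist reamer_mid [0.349 0.112 0.064] 0.91
wrist reamer_mid [ 0.442 -0.149  0.182] 0.62
side nest_a_in [ 0.44  -0.147  0.019] 0.86
side reamer_mid [0.35  0.111 0.058] 0.95
side reamer_mid [ 0.439 -0.151  0.184] 0.91
top nest_a_in [ 0.444 -0.149  0.021] 0.64
top reamer_mid [0.569 0.362 0.061] 0.78
top reamer_mid [0.354 0.108 0.062] 0.77
```

View pics/n6.png

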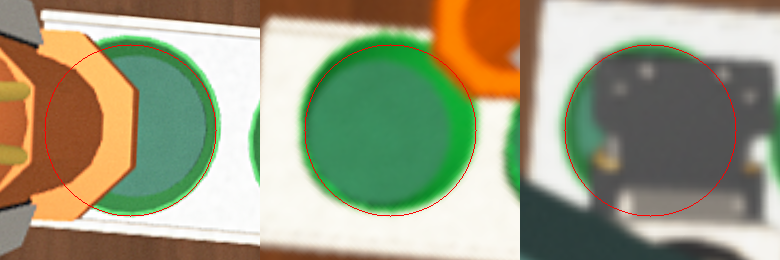

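The nest rim centre is about (0.4415, −0.147), so I shift 2.4 mm. I'll descend slowly until contact.

Call:
{"method": "step_arm", "body": {
  "series": [
    [-1,0,-2.4,20,0],
    [-1,0,-2.4,45,0],
    [-1,0,-2.4,65,0],
    [-1,0,-2.4,80,0],
    [-1,0,-2.4,92,0],
    [-1,0,-2.4,102,0],
    [-1,0,-2.4,108,0],
    [-1,0,-2.4,112,0],
    [-1,0,-2.4,115,0],
    [-1,0,-2.4,117,0],
    [-1,0,-2.4,117,0],
    [-1,0,-2.4,117,0]
  ]
}}

```text
time: 16.35
tool_pos: [0.441, -0.1477, 0.0525]
ee_rot: [3.142, -0.0, -0.044]
wrist_force: [0.3, 0.6, -1.6]
width: 0.0422
```

```bash
python3 - <<'E'
from h import *
o=robot.get_obs()
for k in ["tool_pos","ee_rot","wrist_force","wrist_torque","width"]: print(k,np.round(o[k],4))
s=cams.snapshot("side"); save(s,"s7.png")
for l in ["nest_a_in","reamer_mid"]:
    for d in models.pinpoint(s,l): print(l,np.round(d["position"],3),round(d["p"],2))
cv2.imwrite("pics/c7.png",cv2.resize(cv2.imread("pics/s7.png")[200:350,280:460],None,fx=4,fy=4,interpolation=2))
E
```

```text
tool_pos [ 0.441  -0.1477  0.0525]
ee_rot [ 3.1415e+00 -4.0000e-04 -4.4300e-02]
wrist_force [ 0.2799  0.5554 -1.6137]
wrist_torque [ 0.0019  0.1284 -0.0455]
width 0.0422
nest_a_in [ 0.439 -0.15   0.02 ] 0.98
reamer_mid [0.349 0.11  0.056] 0.63
```

View pics/c7.png

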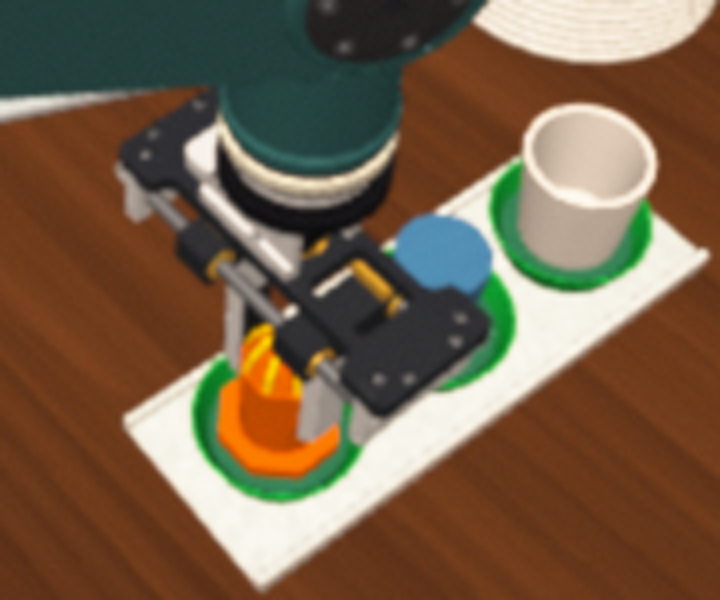

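The view shows the reamer centred in the nest, just above the floor. I'll ease it down.

Call:
{"method": "step_arm", "body": {
  "series": [
    [-1,0,0,1,0],
    [-1,0,0,2,0],
    [-1,0,0,3,0],
    [-1,0,0,4,0],
    [-1,0,0,5,0],
    [-1,0,0,5,0],
    [-1,0,0,5,0],
    [-1,0,0,5,0]
  ]
}}

```text
time: 17.5
tool_pos: [0.4408, -0.1476, 0.0473]
ee_rot: [-3.141, -0.0, -0.044]
wrist_force: [0.3, 0.4, -0.2]
width: 0.0417
```

Call:
{"method": "step_arm", "body": {
  "series": [
    [-1,0,0,0.5,0],
    [-1,0,0,1,0],
    [-1,0,0,1,0],
    [-1,0,0,1,0]
  ]
}}

```text
time: 18.0
tool_pos: [0.4409, -0.1476, 0.0464]
ee_rot: [-3.141, -0.0, -0.044]
wrist_force: [-0.9, -0.6, 1.8]
width: 0.0417
```

The cushion now carries it. I'll open, and then rise straight up.

Call:
{"method": "step_arm", "body": {
  "series": [
    [0,0,0,0,0],
    [0.6,0,0,0,0],
    [1,0,0,0,0],
    [1,0,0,0,0],
    [1,0,0,0,0],
    [1,0,0,-10,0],
    [1,0,0,-30,0],
    [1,0,0,-70,0],
    [1,0,0,-120,0],
    [1,0,0,-180,0],
    [1,0,0,-230,0],
    [1,-60,-60,-230,0],
    [1,-120,-100,-230,0],
    [1,-120,-100,-230,0],
    [1,-120,-100,-230,0]
  ]
}}

```text
time: 19.88
tool_pos: [0.3247, -0.0417, 0.2778]
ee_rot: [3.141, -0.004, -0.042]
wrist_force: [0.3, -0.7, 0.4]
width: 0.094
```

```bash
python3 - <<'E'
from h import *
o=robot.get_obs()
for k in ["time","tool_pos","wrist_force","width"]: print(k,np.round(o[k],4))
for c in ["side","top","wrist"]:
    s=cams.snapshot(c); save(s,c+"8.png")
    for l in ["nest_a_in","reamer_mid","egg_cup","cup"]:
        for d in models.pinpoint(s,l): print(c,l,np.round(d["position"],3),round(d["p"],2))
a=cv2.imread("pics/side8.png")[200:350,280:460]
b=cv2.imread("pics/side8.png")[110:260,220:350]
cv2.imwrite("pics/c8.png",cv2.resize(np.hstack([a,b]),None,fx=2.5,fy=2.5,interpolation=2))
E
```

```text
time 19.875
tool_pos [ 0.3247 -0.0417  0.2778]
wrist_force [ 0.2816 -0.6889  0.383 ]
width 0.094
side nest_a_in [ 0.441 -0.15   0.019] 0.74
side reamer_mid [0.351 0.112 0.058] 0.95
side reamer_mid [ 0.437 -0.148  0.06 ] 0.58
side egg_cup [ 0.548 -0.152  0.014] 0.84
side cup [ 0.652 -0.162  0.015] 0.71
top nest_a_in [ 0.446 -0.148  0.02 ] 0.62
top reamer_mid [ 0.442 -0.148  0.06 ] 0.83
top reamer_mid [0.349 0.112 0.06 ] 0.66
top reamer_mid [0.568 0.363 0.059] 0.56
top egg_cup [ 0.547 -0.154  0.022] 0.86
top cup [ 0.65  -0.162  0.019] 0.83
wrist reamer_mid [ 0.442 -0.149  0.059] 0.97
wrist reamer_mid [0.351 0.111 0.063] 0.91
```

View pics/c8.png

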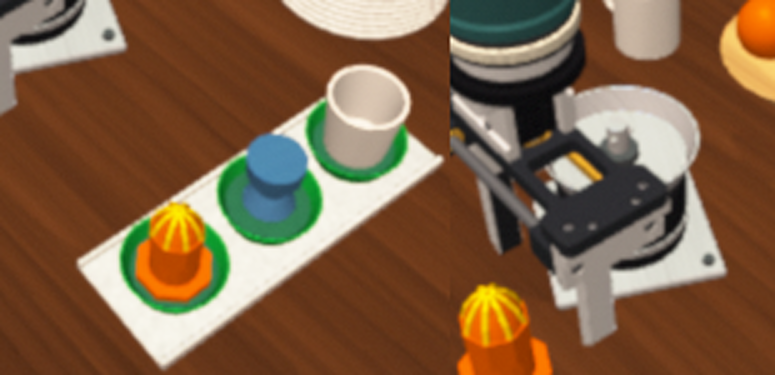

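The reamer stands upright and centred in the nest. The cups are untouched, the juicer is standing and the arm is clear of everything.

```bash
python3 -c "
from bench import robot
print(robot.close_job())"
```

```text
the job is handed in; nothing more can be done
None
```

The reamer is off the juicer and standing upright in the empty green nest. I handed the job in after about 20 s of the 58 s allowed; no verdict came back.

**What I did:** I gripped the reamer on its flats (opening 42 mm) and twisted it in three strokes of 90°, 200° and 200° while rising about 21 mm. I then pulled it clear, lowered it onto the cushion until the wrist force showed it was carried (about 3.5 N at most), and let go.

**Last checks:**
- **Reamer position:** the networks put its centre at about (0.442, −0.148, 0.060) in the top and wrist views. My rim-based estimate of the nest centre is (0.4415, −0.147), so it is a few millimetres off at most.
- **Height:** about 40 mm above the nest floor, below the 48 mm limit.
- **Cup and egg cup:** they read within a few millimetres of where they started, which is within the networks' accuracy.
- **Juicer:** I judged it to be standing on its base plate from the side views. In the last one the gripper hides part of it, and I had no direct reading of how far it lifted during the pull.

**Disagreement:** the nest-centre estimates differed by about 9 mm in x and 7 mm in y, mainly because of one low-confidence wrist view. Compared with any single view, the reamer is still inside the 12 mm tolerance.

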